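# Lengthen the bowl brush handle

## Task

The drink dispensers need scrubbing: set the telescopic handle of the brush with the green bristles to its long setting. Press its blue spring button pin flush, draw the aluminium sleeve away from the brush head until the pin pops up in the next hole, and let go. Leave the handle of the dark red brush as it is.

Things in the scene. Friction and masses are not known exactly. Their poses are not given: they have to be found in the camera images.
- green_brush: Green-bristled brush lying level in a fixed cream stand. Origin: on the table under the blue pin's axis; x along the handle towards the brush head, y across, z up. Steel inner tube never moves. Over it an aluminium square sleeve, 36 mm wide, flat top 66 mm above the table, from x = -160 to +85 mm (black rubber grip up to x = -75). Brush block 75 x 62 mm, centred at x = +195 mm.
- green_sleeve (a joint): How far the sleeve has been drawn out along the brush's -x, in m: 0 with the pin in the first hole, 0.060 in the second (empty 18 mm hole, at x = +60 mm at the start); end stop 0.075. 2 mm of play in a hole. Slides at about 2 N; up to 12 N to start it over the flush pin; pin unpressed, it is blocked. After 15 mm the pin is trapped under the sleeve and needs no more pressing.
- green_pin (a joint): How far the blue domed pin (14 mm across, at x = y = 0, does not move along) is pressed down, in m: 0 up, its top 8 mm above the sleeve and 74 mm above the table; 0.008 flush with the sleeve's top; 0.010 trapped under the sleeve. Spring: 2 N to start, 4.5 N at flush. Shut fingertips wider than the hole press it flush by resting on the sleeve.
- green_ledge (a point): Middle of the pin-side face of the green thumb ledge on the sleeve, 74 mm above the table, at x = -16 mm at the start; it moves with the sleeve. Ledge 36 mm wide, 12 mm thick, 16 mm high (top 82 mm above the table). Fingertips on the pin can push this face along -x to draw the sleeve out.
- red_ledge (a point): The same point on the sleeve of the other brush, with dark red bristles, of the same make and size. To be left as it is.

How it is judged:
On the way:
1. the green brush's pin is pressed flush (to within 2 mm) in its first hole (value of joint green_pin above 0.006 m and value of joint green_sleeve below 0.02 m), for 0.02 s.
At the end, for the whole second after the job is handed in: The green brush's sleeve is drawn out 60 mm (within 5 mm) and its pin has popped up in the second hole (within 3 mm of fully up) (value of joint green_sleeve between 0.055 and 0.065 m and value of joint green_pin below 0.003 m); the robot touches nothing.
It fails at once if the sleeve of the dark red brush is shifted by more than 8 mm (distance of red_ledge from where it was at the start of the episode above 0.008 m).
It also fails if it takes over 32 s, if anything falls off the work surface, if the arm or the gripper's body presses on something with over 40 N, if the wrist force passes 120 N, or if a joint passes its speed limit or range.

## Robot

A 7-joint arm with a two-finger parallel gripper is mounted at the origin on the work surface. World frame = base frame: x ahead of the robot, y to its left, z up, the work surface at z = 0. Lengths are in m, angles in rad, forces in N, time in s.
With the tool pointing down it reaches from about 0.425 to 1.025 m from the base axis. Payload 3.6 kg.
Tool frame: the origin (TCP) lies at the very end of the fingers, on their centre line; the grasp point (between the pads) lies 19 mm behind it; x points along the fingers, z is the direction in which the jaws open and shut, and the axes are right-handed (so a half turn about x gives the same grasp; the last joint's range is limited). The gripper opens to 85 mm and grips with 20 to 120 N. Pads are 22 mm wide; open, the fingers measure 114 mm over their backs; the gripper's body (76 mm by 85 mm) begins 54 mm behind the grasp point. The pads swing forward as they close: fully open they stand 13 mm farther back than shut.
Start: joints at [-1.198, 0.591, 0.048, 1.609, -0.033, 0.943, -0.034], TCP at [0.326, 0.648, 0.231] pointing down, gripper open.
Joint ranges: [-2.69, 2.69], [-0.47, 2.24], [-1.27, 1.36], [0.19, 2.51], [-1.53, 4.68], [0.08, 2.07], [-3.09, 3.09]. Speed limits (rad/s): [2.57, 2.57, 3.14, 3.14, 3.14, 3.14, 3.14].

## Interface

Orientations are given as a rotation vector (axis times angle).
In Python, from cell import r gives the robot as it stands. Calls block until the motion is done:
- r.move_to(position, orientation): joint-space move of the TCP to a pose.
- r.servo_line(position, velocity=0.15, orientation=None, max_force=None): straight line of the TCP; orientation=None keeps the orientation; velocity is the mean speed in m/s. With max_force (N) it stops when the force on the tool has changed by that much, and returns True; else False.
- r.set_joints(angles): joint-space move.
- r.gripper_to(opening): finger opening in m; the grip force is fixed at half the most; returns when the fingers have stopped.
- r.hold(seconds).
- r.ik(position, orientation): joint angles nearest the present ones, or None.
- r.read_state(): the state.
- r.read_camera(name): name is "scene" or "top" or "wrist"; returns a dict with "image" (400x640x3 uint8, blue, green, red), "vertical_fov" (degrees; the focal length in pixels is half the picture's height over the tangent of half this angle, whatever the lens; pixels are square), "cx", "cy" (the principal point, pixels), "extrinsics" (4x4, takes a point from world to camera coordinates). Camera axes: x right, y down, z forward; pixel columns grow to the right and rows downward; lengths in m; the calibration is good to about 2 mm. A picture is of the moment at which its call begins. There is no depth.
A pose or a line that the arm cannot do raises r.PlanningError and nothing moves.
- r.finish_job(): hands the job in, once; it reports no verdict.
The state is a dict: "time": time; "qpos": joint angles; "joint_vel": joint speeds; "effort": joint torques, N m; "tcp_pos": TCP position; "orientation": TCP orientation; "contact_force": force on the tool from outside, world axes, zero at the start; "ft_torque": the same for the moment, N m; "opening": finger opening in m.
Only numpy, scipy, OpenCV 4.12 (cv2) and the standard library are available. Lean on these libraries where they do the work, as an engineer would, in place of code of your own. Each camera call takes 0.05 s, during which the arm holds its last target.

## Working session

There is one attempt and no reset: what is moved stays moved. The work goes in short steps, each a Python script; the robot and the scene stay as the last script left them, time stands still between calls to the robot, and variables do not carry over. Pictures are saved under pics/ and viewed, and the job is handed in when it is done.

```bash
mkdir -p pics; ls
python3 - <<'E'
from cell import r
import cv2
for n in("scene","top","wrist"):
    c=r.read_camera(n); cv2.imwrite(f"pics/{n}0.png",c["image"]); print(n,c["vertical_fov"],c["cx"],c["cy"],c["extrinsics"].tolist() if hasattr(c["extrinsics"],'tolist') else c["extrinsics"])
s=r.read_state();print(s)
E
```

```text
pics
scene 54.39244677619658 309.75777599156254 203.2002581799307 [[0.7949046566551294, 0.6067040550963193, -0.006064351381038649, -0.47990852840375053], [0.33229883220192025, -0.4436977097307329, -0.8322919130310844, -0.1248506153126793], [-0.5076456174786015, 0.6595775404828342, -0.554304424612852, 1.0064978892069507], [0.0, 0.0, 0.0, 1.0]]
top 43.47703111309307 311.6630443700796 201.19766941653046 [[-0.014957537206520877, -0.9994897432304072, -0.02822277906107109, 0.0134479504176952], [-0.9904745933887812, 0.018674835603761278, -0.13642334978478313, 0.6111408542115457], [0.1368807946062717, 0.025913388284571726, -0.9902485265707636, 0.8419616773368379], [0.0, 0.0, 0.0, 1.0]]
wrist 71.55250851792856 316.5475731685692 199.4389853498683 [[0.448674590648976, 0.8936948554323766, -0.0007855441938682175, -0.7230461783853004], [0.863116081144625, -0.43309438599287886, 0.25973040501835626, -0.03361557332761288], [0.2317795119839585, -0.11721244897688103, -0.9656808477076281, 0.3766582575423611], [0.0, 0.0, 0.0, 1.0]]
{'time': 0.15, 'qpos': array([-1.19848932,  0.59193622,  0.04831315,  1.60951253, -0.03328274,
        0.94271246, -0.03374947]), 'joint_vel': array([ 5.25370248e-04, -9.05595661e-04, -2.28944716e-03, -5.28241543e-03,
        2.32730812e-03, -1.47700855e-03, -7.16038751e-05]), 'effort': array([ 4.34973932e-03, -5.49250317e+01,  1.55026283e+00, -1.98453748e+01,
        9.60017001e-03,  5.68726973e-03, -1.91907691e-05]), 'tcp_pos': array([0.32533616, 0.64719241, 0.2303892 ]), 'orientation': array([-0.86066863,  1.39571964,  0.85899483]), 'contact_force': array([0.48613816, 0.70668784, 0.61716404]), 'ft_torque': array([0.01232211, 0.04664078, 0.02462572]), 'opening': 0.08555870857291285}
```

View pics/top0.png

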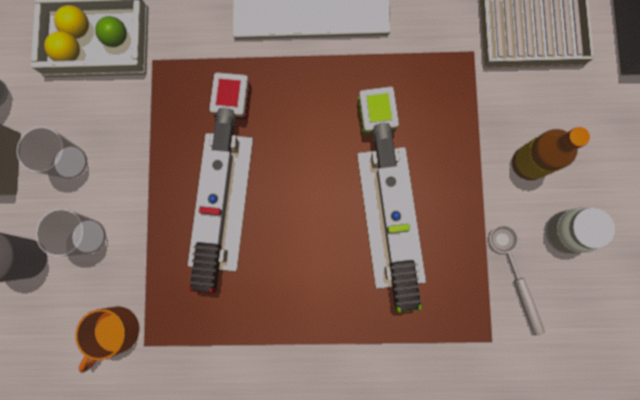

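View pics/scene0.png

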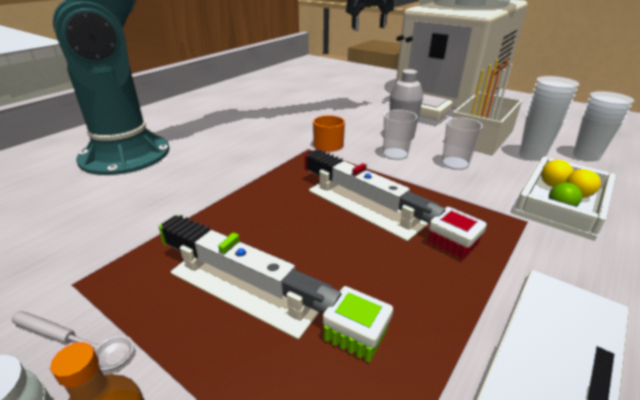

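View pics/wrist0.png

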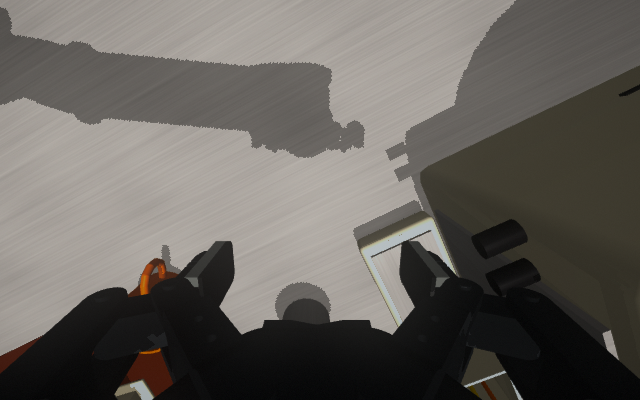

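The top view shows the green brush on the right: pin at about (396,215), empty hole (391,181), ledge (399,229) and head (379,108). In the scene view its pin is at about (241,252) and its ledge at (229,242). Next I'll measure these points.

```bash
cat > h.py <<'E'
import numpy as np, cv2
def ray(c,p):
    f=200/np.tan(np.radians(c["vertical_fov"])/2); E=np.array(c["extrinsics"]);R=E[:3,:3]
    d=R.T@np.array([(p[0]-c["cx"])/f,(p[1]-c["cy"])/f,1]); return -R.T@E[:3,3], d/np.linalg.norm(d)
def onplane(c,p,z):
    o,d=ray(c,p); return o+d*(z-o[2])/d[2]
def tri(rs):
    A=0;b=0
    for o,d in rs:
        M=np.eye(3)-np.outer(d,d);A=A+M;b=b+M@o
    x=np.linalg.solve(A,b); return x,[np.linalg.norm((np.eye(3)-np.outer(d,d))@(x-o)) for o,d in rs]
def blobs(img,lo,hi,box,amin=8):
    x0,y0,x1,y1=box
    m=cv2.inRange(cv2.cvtColor(img,cv2.COLOR_BGR2HSV),lo,hi)[y0:y1,x0:x1]
    n,l,s,c=cv2.connectedComponentsWithStats(m)
    return [(s[i,4],c[i]+[x0,y0],s[i,:4].tolist()) for i in range(1,n) if s[i,4]>=amin]
BLUE=((100,120,40),(130,255,255)); GREEN=((28,120,80),(50,255,255))
E
python3 - <<'E'
from cell import r
from h import *
T=r.read_camera("top");S=r.read_camera("scene")
for n,c,box in(("top",T,(340,70,440,320)),("scene",S,(150,190,400,370))):
    for k in("BLUE","GREEN"):
        for b in blobs(c["image"],*globals()[k],box): print(n,k,b[0],b[1].round(1),b[2])
pt=blobs(T["image"],*BLUE,(340,70,440,320))[0][1]; ps=blobs(S["image"],*BLUE,(150,190,400,370))[0][1]
print("pin tri",tri([ray(T,pt),ray(S,ps)]),onplane(T,pt,.07),onplane(S,ps,.07))
for c,h,l in((T,(391,181.5),None),(S,(274,267),None)): print("hole",onplane(c,h,.066))
E
```

```text
top BLUE 39 [395.7 215.1] [53, 142, 7, 7]
top GREEN 568 [378.8 107.3] [27, 23, 25, 29]
top GREEN 133 [398.  228.2] [48, 154, 21, 9]
top GREEN 17 [419.7 306.8] [78, 234, 4, 6]
top GREEN 19 [398.5 309.2] [57, 237, 4, 6]
scene BLUE 44 [240.4 251.8] [87, 59, 8, 7]
scene GREEN 44 [161.7 234. ] [9, 35, 7, 20]
scene GREEN 235 [228.7 241.8] [69, 42, 20, 21]
scene GREEN 870 [358.3 309.3] [186, 103, 45, 34]
scene GREEN 703 [350.6 343. ] [174, 135, 64, 37]
pin tri (array([ 0.58095864, -0.13973869,  0.06922044]), [np.float64(0.00018773178749793216), np.float64(0.0001877317874978763)]) [ 0.58099747 -0.13948598  0.07      ] [ 0.58155011 -0.14046357  0.07      ]
hole [ 0.63952119 -0.13417964  0.066     ]
hole [ 0.64031674 -0.13176291  0.066     ]
```

Run:
```python
from cell import r
from h import *
T=r.read_camera("top");S=r.read_camera("scene")
pin=np.array([.581,-.1398])
x,e=tri([ray(T,(378.8,107.3)),ray(S,(358.3,309.3))]);print("head",x,e)
d=x[:2]-pin;print(np.linalg.norm(d),np.degrees(np.arctan2(d[1],d[0])))
x,e=tri([ray(T,(398,228.2)),ray(S,(228.7,241.8))]);print("ledge",x,e, np.linalg.norm(x[:2]-pin))
h=tri([ray(T,(391,181.5)),ray(S,(274,267))]);print(h); d=h[0][:2]-pin;print(np.degrees(np.arctan2(d[1],d[0])))
g=cv2.resize(T["image"][60:330,330:450],None,fx=2.2,fy=2.2,interpolation=cv2.INTER_CUBIC);cv2.imwrite("pics/crop.png",g)
# orientations
from scipy.spatial.transform import Rotation as R
s=r.read_state();print(R.from_rotvec(s["orientation"]).as_matrix().round(3))
```

```text
head [ 0.77427589 -0.1188646   0.05782246] [np.float64(0.0003730373362903974), np.float64(0.0003730373362902208)]
0.19440643424505938 6.1821044957031495
ledge [ 0.55817665 -0.14117492  0.07818412] [np.float64(0.0001524151412350066), np.float64(0.00015241514123498804)] 0.022864725121919952
(array([ 0.64017574, -0.13324748,  0.06682907]), [np.float64(0.0011456958735374815), np.float64(0.0011456958735376077)])
6.318609568828127
[[-0.    -0.893  0.449]
 [-0.     0.449  0.893]
 [-1.    -0.    -0.   ]]
```

View pics/crop.png

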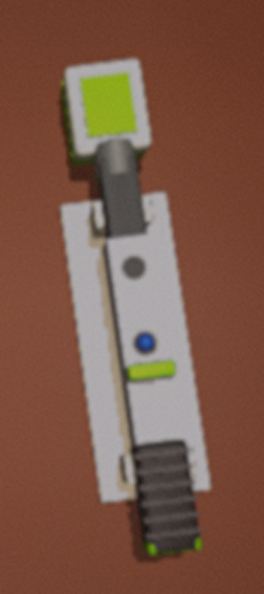

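Measurements agree with the given sizes: the pin lies at (0.581, -0.140, 0.069), the head is 194 mm from it (195 given), the ledge 23 mm (22 given), and yaw is 6.2°. I'll shut the gripper with the jaw axis along the handle, so the tip covers the hole all the way to the ledge, then hover over the pin.

```bash
cat >> h.py <<'E'
from scipy.spatial.transform import Rotation as Ro
YAW=np.radians(6.2);U=np.array([np.cos(YAW),np.sin(YAW),0]);V=np.array([-U[1],U[0],0]);PIN=np.array([.581,-.1398,0])
def ori(s):
    x=np.array([0,0,-1.]);z=s*U;return Ro.from_matrix(np.c_[x,np.cross(z,x),z]).as_rotvec()
def P(bx,z,by=0): return PIN+U*bx+V*by+[0,0,z]
def B(p): d=np.array(p)-PIN; return np.array([d@U,d@V,p[2]])
E
python3 - <<'E'
from cell import r
from h import *
s=r.read_state();p=s["tcp_pos"]
try: r.servo_line([p[0],p[1],.33],velocity=.2)
except r.PlanningError as e: print(e)
c=[(np.abs(q-r.read_state()["qpos"]).max(),k) for k in(1,-1) if (q:=r.ik(P(.004,.28),ori(k))) is not None];print(c)
k=min(c)[1]
r.move_to(P(.004,.28),ori(k)); r.gripper_to(0)
r.servo_line(P(.004,.12),velocity=.15)
s=r.read_state();print(s["time"],B(s["tcp_pos"]),s["opening"],s["contact_force"],k)
for n in("scene","wrist"): cv2.imwrite(f"pics/{n}1.png",r.read_camera(n)["image"])
E
```

```text
[(np.float64(0.90250296473739), 1), (np.float64(2.1228429495818584), -1)]
5.8917 [ 0.00465131 -0.00044829  0.12084648] -5.309447717355159e-05 [-0.24273088  1.14950364 -0.2808064 ] 1
```

View pics/scene1.png

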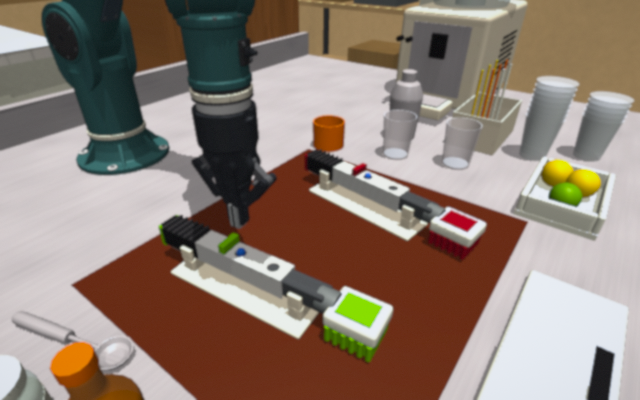

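View pics/wrist1.png

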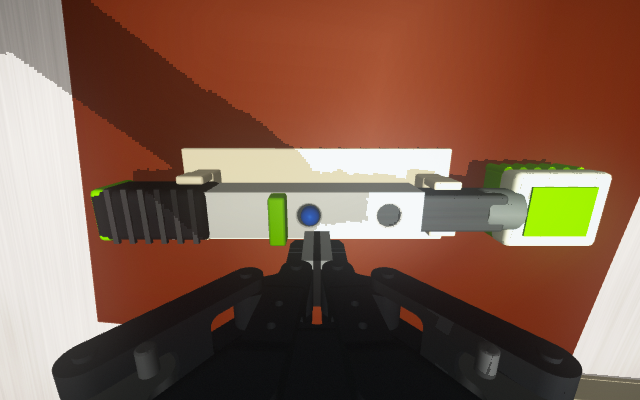

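The wrist view shows the shut tips at about (317,245). They are only about 12 mm thick along the jaw axis, and the 22 mm pad width lies across the handle. The pin is at (309,215) and the ledge at (277,218). I'll turn the tool 90° so the 22 mm side spans the hole along the handle, which covers the pin even when the tip is against the ledge.

```bash
cat >> h.py <<'E'
def ori2(s):
    x=np.array([0,0,-1.]);z=s*V;return Ro.from_matrix(np.c_[x,np.cross(z,x),z]).as_rotvec()
E
python3 - <<'E'
from cell import r
from h import *
r.servo_line(P(.002,.15),velocity=.15)
q0=r.read_state()["qpos"]
c=[(np.abs(q-q0).max(),k) for k in(1,-1) if (q:=r.ik(P(.0,.12),ori2(k))) is not None];print(c)
k=min(c)[1]
r.move_to(P(0,.12),ori2(k)); r.servo_line(P(0,.085),velocity=.1);r.hold(.2)
s=r.read_state();print(s["time"],B(s["tcp_pos"]),s["contact_force"],k)
for n in("scene","wrist"): cv2.imwrite(f"pics/{n}2.png",r.read_camera(n)["image"])
E
```

```text
[(np.float64(1.1914401586748111), 1), (np.float64(1.1682131680792658), -1)]
8.125 [ 0.00036163 -0.00033253  0.08556874] [ 0.1238763  -0.60437584 -0.42303777] -1
```

View pics/scene2.png

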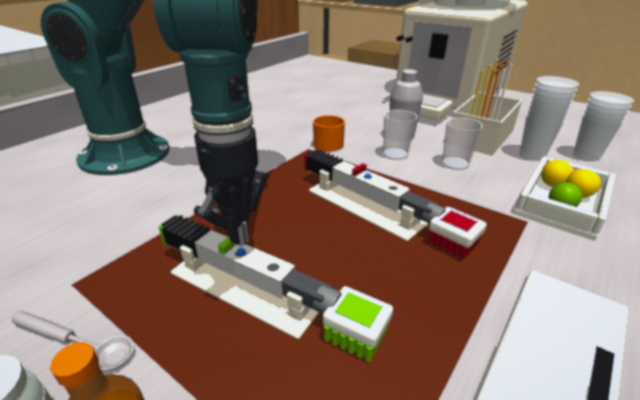

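View pics/wrist2.png

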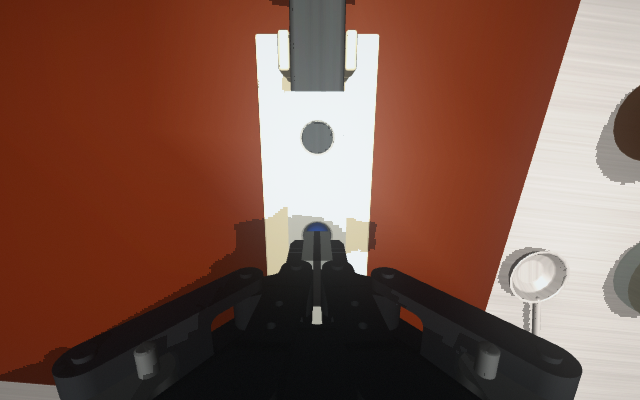

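In the wrist view the pin (317,230) is laterally centred on the tips. Next I'll press down until contact with the sleeve.

Run:
```python
from cell import r
from h import *
hit=r.servo_line(P(0,.062),velocity=.02,max_force=12)
s=r.read_state();print(hit,s["time"],B(s["tcp_pos"]),s["contact_force"])
r.hold(.1)
s=r.read_state();print(s["time"],B(s["tcp_pos"]),s["contact_force"])
```

```text
True 9.1667 [-5.08193448e-05 -6.52687879e-05  6.55248280e-02] [-0.16525512  1.19968064  6.68217162]
9.2667 [-4.41499982e-05 -5.48315553e-05  6.55357646e-02] [-1.36155155  0.90099321  5.73068746]
```

The tip rests at z = 0.0655 (sleeve top 66 mm) with about 6 N, so the pin is flush. I'll now push towards the ledge.

Run:
```python
from cell import r
from h import *
for x in(-.005,-.010,-.016,-.024):
    hit=r.servo_line(P(x,.0645),velocity=.025,max_force=30)
    s=r.read_state();f=s["contact_force"];print(hit,s["time"].__round__(2),B(s["tcp_pos"]).round(4),(f@U).round(1),(f@V).round(1),f[2].round(1))
    if hit: break
for n in("scene","wrist"): cv2.imwrite(f"pics/{n}3.png",r.read_camera(n)["image"])
```

```text
False 9.6 [-0.0026 -0.0004  0.0653] 3.9 0.8 5.5
False 9.95 [-0.0078 -0.0003  0.0651] 4.8 1.5 5.0
False 10.34 [-0.0149 -0.0003  0.065 ] 3.8 0.8 6.4
False 10.81 [-0.0231 -0.0003  0.065 ] 3.9 1.6 7.5
```

View pics/scene3.png

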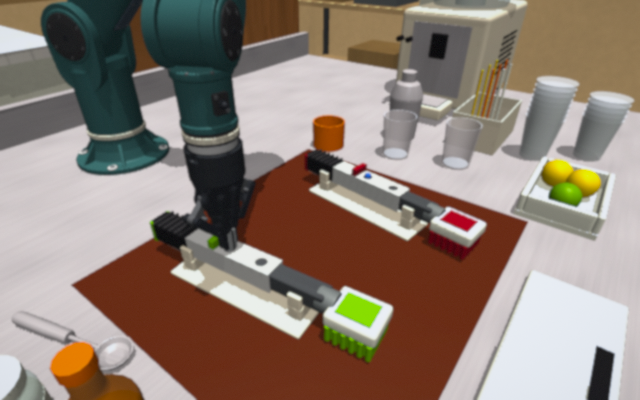

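View pics/wrist3.png

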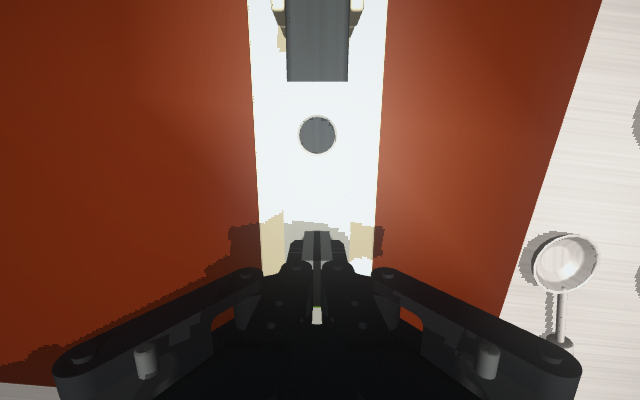

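The sleeve is moving: the hole is now at about (261,262) in the scene view, the ledge at (213,242), and the pin is under the sleeve. I'll measure the draw-out, then continue in steps and watch for the pin to pop up.

Run:
```python
from cell import r
from h import *
def hole():
    c=r.read_camera("scene");g=cv2.cvtColor(c["image"],cv2.COLOR_BGR2GRAY)
    w=r.read_camera("wrist");gw=cv2.cvtColor(w["image"],cv2.COLOR_BGR2GRAY)
    m=(gw<170).astype(np.uint8);n,l,s,ce=cv2.connectedComponentsWithStats(m)
    o=[B(onplane(w,ce[i],.066)).round(4) for i in range(1,n) if 300<s[i,4]<2500 and abs(ce[i][0]-317)<15 and abs(s[i,2]-s[i,3])<10]
    b=blobs(w["image"],*BLUE,(250,30,390,250))
    return o,[(x[0],B(onplane(w,x[1],.070)).round(4)) for x in b]
print(hole())
for x in(-.04,-.055,-.060):
    hit=r.servo_line(P(x,.0645),velocity=.03,max_force=25)
    s=r.read_state();f=s["contact_force"];print(hit,round(s["time"],2),B(s["tcp_pos"]).round(4),(f@U).round(1),f[2].round(1),hole())
    if hit: break
cv2.imwrite("pics/wrist4.png",r.read_camera("wrist")["image"])
```

```text
([array([ 0.037 , -0.0012,  0.066 ])], [])
False 11.69 [-0.039  -0.0003  0.065 ] 3.8 7.0 ([array([ 0.0211, -0.0011,  0.066 ])], [])
False 12.44 [-0.0571 -0.0002  0.0646] -2.6 9.8 ([array([ 0.0018, -0.0012,  0.066 ])], [(np.int32(600), array([-0.0006, -0.0011,  0.07  ]))])
False 12.86 [-0.0614 -0.0003  0.0646] 0.3 7.2 ([array([-0.0016, -0.0013,  0.066 ])], [(np.int32(623), array([-0.0007, -0.0011,  0.07  ]))])
```

View pics/wrist4.png

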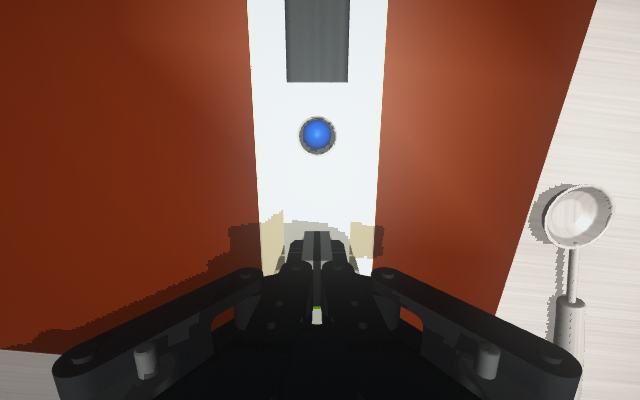

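The pin shows bright blue at (317,134), centred in the second hole, so it has popped up. I'll lift off and check.

Run:
```python
from cell import r
from h import *
p=r.read_state()["tcp_pos"]
r.servo_line(p+[0,0,.02]+.002*U,velocity=.05); r.servo_line(p+[0,0,.12],velocity=.15); r.hold(.5)
s=r.read_state();print(s["time"],B(s["tcp_pos"]),s["contact_force"])
S=r.read_camera("scene")
for n in("scene","wrist"): cv2.imwrite(f"pics/{n}5.png",r.read_camera(n)["image"])
W=r.read_camera("wrist");T=r.read_camera("top")
for nm,c in(("scene",S),("wrist",W)):
  for k in("BLUE","GREEN"):
    for b in blobs(c["image"],*globals()[k],(130,60,600,380),20): print(nm,k,b[0],b[1].round(1),B(onplane(c,b[1],.07 if k=="BLUE" else .078)).round(4))
bs=blobs(S["image"],*BLUE,(200,220,280,280));bw=max(blobs(W["image"],*BLUE,(130,60,600,380),20),key=lambda b:b[0])
x,e=tri([ray(S,bs[0][1]),ray(W,bw[1])]);print("pin",x,e)
cv2.imwrite("pics/top5.png",T["image"])
```

```text
14.875 [-0.06144663 -0.00033602  0.18451368] [-0.23072215  0.20266667 -0.31773512]
scene BLUE 44 [240.4 251.8] [ 0.0005 -0.0007  0.07  ]
scene GREEN 160 [562.1 165.5] [0.3931 0.5282 0.078 ]
scene GREEN 178 [589.  175.5] [0.4395 0.5088 0.078 ]
scene GREEN 562 [566.9 192.4] [0.4063 0.4182 0.078 ]
scene GREEN 222 [199.3 230.1] [-0.0819 -0.0001  0.078 ]
scene GREEN 870 [358.3 309.3] [ 0.2006 -0.0169  0.078 ]
scene GREEN 701 [350.6 342.9] [ 0.2139 -0.0653  0.078 ]
wrist BLUE 179 [316.7 129.8] [-0.0008 -0.001   0.07  ]
wrist GREEN 561 [316.6 219.1] [-0.0824 -0.0009  0.078 ]
pin [ 0.58061655 -0.14041907  0.0693805 ] [np.float64(0.0005559282042324878), np.float64(0.0005559282042324814)]
```

View pics/scene5.png

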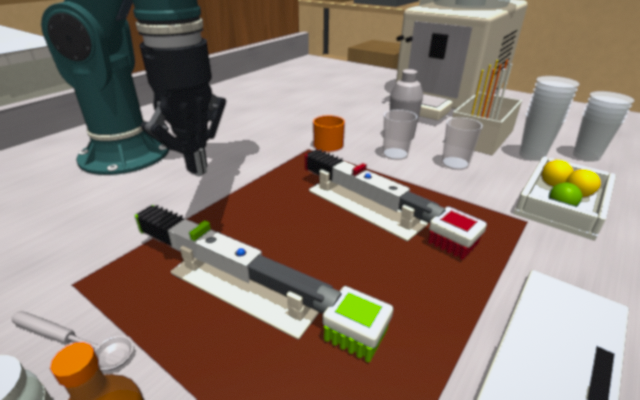

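View pics/wrist5.png

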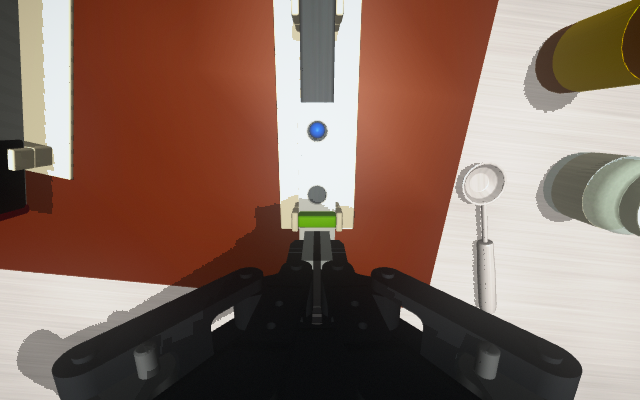

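The pin is up, with its blob the same size and pixel position as at the start. The ledge is at x ≈ -82 mm, so the sleeve is out about 60 mm. The red brush hasn't moved and the arm is clear, so I'm handing the job in.

Run:
```python
from cell import r
r.finish_job()
```

```text
the job is handed in; nothing more can be done
```

The green brush's handle is set to its long setting, and I handed the job in at about 15 s of the 32 s allowed. With the fingers shut, I pressed the blue pin flush, pushed the ledge to draw the sleeve out until the pin popped up in the second hole, then lifted clear.

Last checks:
- **Pin:** it is up in the second hole. In the scene camera its blob has the same size and position as at the start, and two views place the blob at 69 mm, the same as at the start.
- **Sleeve:** the ledge centre is at x ≈ -82 mm, against -22 mm at the start, so the sleeve is out about 60 mm. While the tip was still against the ledge, the hole measured about 1 mm past the pin, within the 2 mm of play.
- **Robot:** the force reading was near zero and the tool was about 0.1 m above the brush.
- **Red brush:** it was not touched and looks unchanged in the scene view, but I did not measure its ledge.

My first finger orientation did not suit the job, because the shut tips are only about 12 mm thick along the jaws. I turned the tool 90° before touching anything. No check failed.

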